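Close the medium bottle and hold it up out of the warming block

TASK

Screw the loose cap of the tall square bottle fully tight (clockwise) while the bottle still stands in the warming block. Then lift that bottle out and finish while still holding it in the gripper, upright and steady, with its base about 10 cm above the top of the block and nothing else carrying it. Keep it upright all along and do not disturb the two short bottles, the flask or the tip box.

Things in the scene. Friction and masses are not known exactly. Their poses are not given: they have to be found in the camera images.
- cap_center (a point): Centre of the tall bottle's orange screw cap: ribbed disc 38 mm across, 24 mm high, on a 29 mm neck (17 mm of it shows below the cap). 12 mm below the cap's flat top; 133 mm above the work surface at the start. z up, x along the grey bar on the cap's top (18 mm, middle to rim). The cap cannot come off, so the bottle can be lifted by it; it does not rise or sink as it turns.
- cap (a joint): Turn of the tall bottle's cap (rad): 0 = tight against its stop, the grey bar on the cap's top pointing over the grey bar on the bottle's label-side shoulder; positive = loosened, counter-clockwise from above. Starts 0.6 to 1.3 loose; friction about 0.06 N m; stays where it is left.
- bottle_center (a point): Middle of the tall off-white square bottle, on its axis 67.5 mm above its base and 55.5 mm below the cap's centre; z up, x to the label side. 56 x 56 mm, shoulder at 88 to 94 mm, 135 mm high with cap, 0.2 to 0.4 kg. It stands in one of the block's three pockets, whose walls keep it from turning (about 1 mm of play each side), its base 40 mm below the block's top.
- block_top (a point): Centre of the top face of the fixed aluminium warming block, 50 mm above the work surface; block 110 (x) x 290 (y) x 50 mm. Three square pockets, 58.5 mm wide and 40 mm deep, lie at y = -95, 0 and +95 mm in its frame, one bottle in each; which bottle is where varies.
- short_a: Short square bottle, 56 x 56 mm, 78 mm high with its orange cap (38 mm across), closed, in a pocket of the block; its top is 88 mm above the work surface. Origin at the centre of its base. Leave alone.
- short_b: The other short square bottle, same as short_a. Leave alone.
- flask: Flat culture flask lying on the bench to the left of the block, body 90 x 76 x 30 mm with an orange-capped neck 32 mm long towards its +x. Origin at the centre of its underside. Leave alone.
- tipbox: Grey box of pipette tips on the bench to the right of the block, 80 x 120 x 56 mm. Origin at the centre of its underside. Leave alone.
There are look-alikes about, which are no part of the job. What is shaped like the part that bears cap_center but green or purple is not meant.

How it is judged:
By the outcome, as a careful person would: the job done as asked, in the order asked, and still so for the second after the job is handed in, while the arm keeps its last pose, push and grip.
It also fails if it takes over 38 s, if anything falls off the work surface, if the arm or the gripper's body presses on something with over 40 N, if the wrist force passes 120 N, or if a joint passes its speed limit or range.

ROBOT

A 6-joint arm with a two-finger parallel gripper is mounted at the origin on the work surface. World frame = base frame: x ahead of the robot, y to its left, z up, the work surface at z = 0. Lengths are in mm, angles in rad, forces in N, time in s.
With the tool pointing down it reaches from about 275 to 750 mm from the base axis. Payload 10.2 kg.
Tool frame: the origin (TCP) lies on the centre line of the jaws, within the pads' length; the fingertips stand 17 mm ahead of it and the grasp point (between the pads) lies 2 mm behind it (ctrl.tip_extent is the distance from the TCP to the fingertips, in mm); z points along the fingers, y is the line along which they close (so a half turn about z gives the same grasp; the last joint's range is limited). The gripper opens to 85 mm and grips with 20 to 120 N. Pads are 22 mm wide; open, the fingers measure 114 mm over their backs; the gripper's body (76 mm by 85 mm) begins 54 mm behind the grasp point. The pads swing forward as they close: fully open they stand 13 mm farther back than shut.
Start: joints at [-1.543, 0.313, 1.498, -0, 1.331, -0.223], TCP at [130.28, -508.585, 248.294] pointing down, gripper open.
Joint ranges: [-2.94, 2.94], [-0.97, 2.17], [0.19, 2.56], [-1.23, 4.37], [0.02, 3.11], [-2.88, 2.88]. Speed limits (rad/s): [2.39, 2.39, 3.01, 3.14, 3.14, 3.14].

INTERFACE

Orientations are given as a unit quaternion [w, x, y, z].
In Python, from rig import sensors, capture, ctrl, cut_out, place_of gives the robot as it stands.
- The arm moves only by the shell command python3 -m jog 'ROWS' [FORCE]. ROWS is JSON, a list of rows, each a list of 3 entries, a list of its own where there are three numbers: the shift along the world's x, y, z in mm, then the turn, a rotation vector about the world's x, y, z in degrees, then the closure, from 0 (fully open) to 1 (shut). A call has exactly 8 rows; each row is the pose to reach, as a shift and turn from the pose commanded when the call began; what a row does not reach only later rows make up. A row lasts 1/12 s, in which the tool goes at most 41.7 mm and 7.16 degrees, less where a joint would pass 70% of its speed; a pose out of reach is approached as far as the arm can. A call with a gripper value outside its range is refused whole. The fingers move at their own pace and stop on an object; FORCE is the grip in N (left out, the last holds). Time passes only in rows, so rows that repeat a pose let the fingers close, or fill a call up. It gives the time, the measured TCP pose, the force and the opening at its end, in the units of the state.
- sensors.sense(): the state, without advancing time (a new reading comes with each control period).
- capture(name): name is "scene" or "top" or "wrist"; returns a dict with "color" (400x640x3 uint8, blue, green, red), "z_map" (400x640 float32, mm along the optical axis (not along the pixel's ray), 0 where there is no reading), "camera_matrix" (3x3 intrinsics, pixels), "k1" (the pictures are not rectified: a ray, as slopes to the right and down, at radius r is drawn at 1 + k1 r^2 times it, then the intrinsics apply), "R" (3x3) and "t" (3): a world point X has camera coordinates R X + t. Camera axes: x right, y down, z forward; pixel columns grow to the right and rows downward; lengths in mm; the calibration is good to about 2 mm. A picture is of the moment at which its call begins.
- ctrl.finish_job(): hands the job in, once; it reports no verdict.
Trained networks look in a picture, given as the dict that the camera call returned (one of the last four; its "shot" number tells which), for a name from the list of things; names that differ only in an ending like _2 or _b are one class to them, and where a whole thing is asked for, a point or a joint stands for the part that bears it (a point fixed in the world has none). Each returns a list of dicts, best first, with "p" (0 to 1); they miss things now and then, are a little off and sometimes report something else, mostly with a low value. They report only what shows in the picture. A call takes as long as a camera call. They do not tell look-alikes from the thing itself.
- cut_out(picture, query): "region" (400x640 bool, what is visible of it) and "box" ([left, top, right, bottom] in pixels, round what is visible of it).
- place_of(picture, query): "centre" ([row, column] in pixels: a listed point, or the origin of a listed thing).
The state is a dict: "time_s": time; "joints": joint angles; "dq": joint speeds; "tau": joint torques, N m; "eef_pos": TCP position; "ee_rot": TCP orientation; "force": force on the tool from outside, world axes, zero at the start; "wrist_torque": the same for the moment, N m; "grip_width": opening from 0.0 (shut) to 1.0 (fully open).
Only numpy, scipy, OpenCV 4.12 (cv2) and the standard library are available. Lean on these libraries where they do the work, as an engineer would, in place of code of your own. Each camera call takes 0.05 s, during which the arm holds its last target. There are 200 camera calls.

## Working session

There is one attempt and no reset: what is moved stays moved. The work goes in short steps, Python scripts to look and compute and a shell command to move; the robot and the scene stay as the last step left them, time stands still between calls to the robot, and variables do not carry over. Pictures are saved under pics/ and viewed, on a budget of 10 in all, crops included, one or two more only if the job needs it, and the job is handed in when it is done.

```bash
ls; mkdir -p pics; cat > h.py <<'E'
import numpy as np, cv2
from rig import sensors, capture, ctrl, cut_out, place_of
def world(p, row, col, z=None, height=None):
    """pixel -> world; with depth z (camera) or on plane world height"""
    K=p["camera_matrix"]; d=np.array([(col-K[0][2])/K[0][0],(row-K[1][2])/K[1][1]])
    u=d.copy()
    for _ in range(20): u=d/(1+p["k1"]*(u@u))
    ray=np.array([u[0],u[1],1.]); R=np.array(p["R"]); t=np.array(p["t"])
    c=-R.T@t; v=R.T@ray
    s=z if z is not None else (height-c[2])/v[2]
    return c+s*v
E
python3 - <<'E'
from h import *
s=sensors.sense(); print(s["time_s"],s["force"],s["grip_width"],ctrl.tip_extent)
for n in("top","scene"):
    p=capture(n); cv2.imwrite(f"pics/{n}0.png",p["color"])
    for q,h in(("cap_center",133),("bottle_center",77.5),("block_top",50),("short_a",10),("flask",0),("tipbox",0)):
        for r in place_of(p,q)[:4]:
            a=r["centre"]; print(n,q,round(r["p"],2),np.round(a),world(p,*a,height=h).round(1))
E
```

```text
pics
0.0 [ 0.54992748 -0.63145894 -0.16882624] 0.9986032383851328 17.0
top cap_center 0.69 [207. 291.] [592.8  65.1 133. ]
top cap_center 0.46 [155. 269.] [740.3 124.8 133. ]
top cap_center 0.42 [260. 289.] [445.3  71.  133. ]
top cap_center 0.29 [209. 292.] [588.   61.5 133. ]
top bottle_center 0.78 [263. 289.] [437.8  73.   77.5]
top bottle_center 0.67 [158. 271.] [745.8 124.5  77.5]
top bottle_center 0.61 [209. 291.] [594.4  67.2  77.5]
top block_top 0.91 [208. 292.] [598.9  65.3  50. ]
top short_a 0.95 [218. 263.] [573.7 156.9  10. ]
top short_a 0.77 [211. 319.] [593.5 -14.6  10. ]
top flask 0.55 [270. 170.] [419.1 437.8   0. ]
top tipbox 0.64 [267. 444.] [ 421.3 -387.8    0. ]
scene cap_center 0.8 [255. 371.] [753.8 118.5 133. ]
scene cap_center 0.67 [159. 341.] [454.1  70.4 133. ]
scene cap_center 0.66 [198. 346.] [583.8  70.8 133. ]
scene bottle_center 0.87 [210. 344.] [584.3  68.3  77.5]
scene bottle_center 0.68 [166. 339.] [434.4  65.8  77.5]
scene block_top 0.79 [217. 342.] [589.7  62.8  50. ]
scene block_top 0.75 [199. 345.] [531.3  75.8  50. ]
scene short_a 0.94 [216. 377.] [571.1 164.2  10. ]
scene short_a 0.88 [231. 308.] [606.2 -33.9  10. ]
scene flask 0.81 [170. 461.] [416.5 445.5   0. ]
scene tipbox 0.77 [187. 185.] [ 421.9 -398.6    0. ]
```

```bash
python3 - <<'E'
import cv2,numpy as np
a=cv2.imread("pics/top0.png"); b=cv2.imread("pics/scene0.png")
a=cv2.resize(a[130:290,220:370],None,fx=3.7,fy=3.7,interpolation=2)
cv2.imwrite("pics/v1.png",a)
cv2.imwrite("pics/v2.png",b)
E
```

```text
(no output)
```

View pics/v1.png

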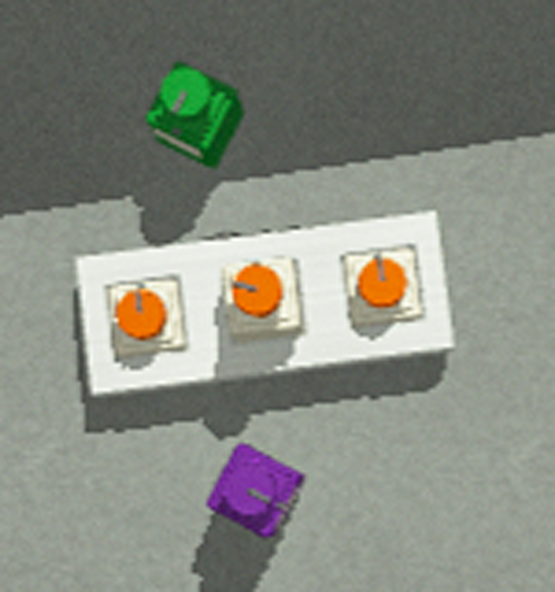

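View pics/v2.png

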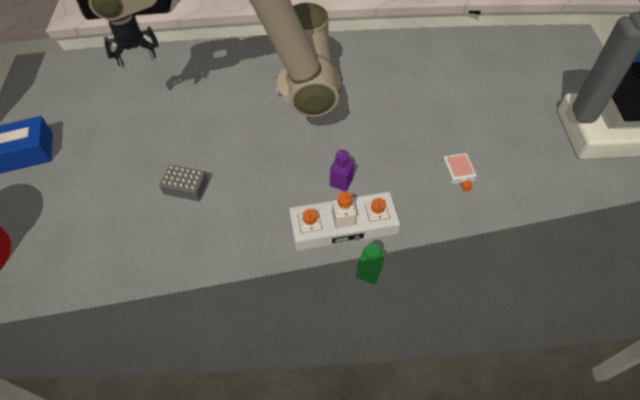

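The tall off-white bottle stands in the middle pocket, with its cap at about row 208, column 290 in the top view. Its bar points left (+y) and the label side is away from the robot, so it is roughly 65° loose. Green stands behind the block and purple in front of it. Next I'll check the tool yaw and the wrist camera offset.

```bash
python3 - <<'E'
from h import *
from scipy.spatial.transform import Rotation as Ro
s=sensors.sense(); q=s["ee_rot"]; M=Ro.from_quat([q[1],q[2],q[3],q[0]]).as_matrix(); print(M.round(3))
p=capture("wrist"); R=np.array(p["R"]);c=-R.T@p["t"]; print("cam in tool",(M.T@(c-s["eef_pos"])).round(1),"axis in tool",(M.T@R[2]).round(3),(M.T@R[0]).round(3),p["camera_matrix"])
E
```

```text
[[ 0.969  0.248  0.   ]
 [ 0.248 -0.969 -0.   ]
 [ 0.     0.    -1.   ]]
cam in tool [ 8.360e+01 -1.000e-01 -1.262e+02] axis in tool [-0.323  0.     0.946] [0.002 1.    0.   ] [[285.27981472   0.         320.27255723]
 [  0.         285.27981472 198.25348877]
 [  0.           0.           1.        ]]
```

```bash
python3 -m jog '[[[15,15,10],[0,0,2],0],[[40,45,20],[0,0,5],0],[[65,75,30],[0,0,9],0],[[90,110,40],[0,0,13],0],[[110,140,50],[0,0,17],0],[[130,165,60],[0,0,20],0],[[150,190,60],[0,0,24],0],[[170,215,60],[0,0,28],0]]'
python3 -m jog '[[[20,25,0],[0,0,2],0],[[40,50,0],[0,0,4],0],[[60,75,0],[0,0,7],0],[[80,105,0],[0,0,10],0],[[105,135,0],[0,0,12],0],[[130,160,0],[0,0,14],0],[[150,190,0],[0,0,16],0],[[170,215,0],[0,0,18],0]]'
python3 -m jog '[[[20,25,0],[0,0,0],0],[[45,55,0],[0,0,0],0],[[70,85,0],[0,0,0],0],[[90,115,0],[0,0,0],0],[[110,135,0],[0,0,0],0],[[120,145,0],[0,0,0],0],[[120,145,0],[0,0,0],0],[[120,145,0],[0,0,0],0]]'
python3 - <<'E'
from h import *
p=capture("wrist"); cv2.imwrite("pics/w1.png",p["color"])
for q,h in(("cap_center",133),("bottle_center",77.5),("block_top",50),("short_a",10)):
    for r in place_of(p,q)[:4]:
        a=r["centre"]; print(q,round(r["p"],2),np.round(a),world(p,*a,height=h).round(1))
E
```

```text
time_s: 1.42
eef_pos: [301.1, -292.3, 309.0]
ee_rot: [0.001, 0.932, 0.363, 0.0]
force: [1.0, -0.2, 1.3]
grip_width: 0.998
time_s: 2.08
eef_pos: [471.1, -76.5, 308.4]
ee_rot: [0.0, 0.864, 0.504, 0.0]
force: [0.0, -0.8, -0.5]
grip_width: 0.999
time_s: 2.75
eef_pos: [590.2, 66.6, 307.8]
ee_rot: [-0.0, 0.864, 0.503, -0.0]
force: [0.9, -0.4, 0.5]
grip_width: 1.001
cap_center 0.92 [177. 318.] [590.5  72.1 133. ]
cap_center 0.89 [233. 208.] [446.2  77.  133. ]
cap_center 0.66 [ 57. 425.] [737.7 124.5 133. ]
cap_center 0.38 [205. 354.] [609.8  24.2 133. ]
bottle_center 0.95 [ 59. 410.] [741.7 128.   77.5]
bottle_center 0.69 [215. 223.] [445.7  76.5  77.5]
bottle_center 0.58 [167. 317.] [588.3  72.2  77.5]
short_a 0.7 [104. 279.] [578.  164.4  10. ]
short_a 0.64 [208. 354.] [599.1 -27.6  10. ]
```

View pics/w1.png

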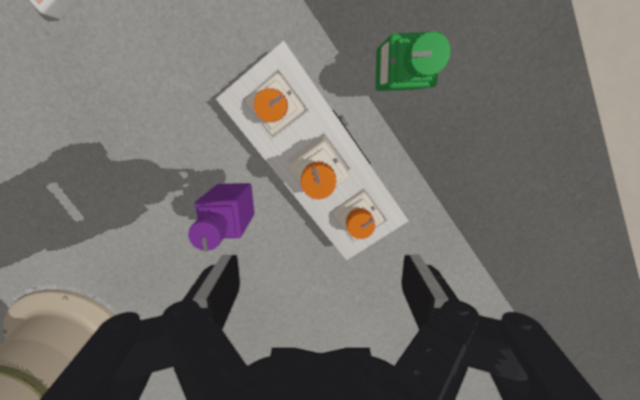

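The wrist view shows the tall bottle's cap at row 180, col 318. Its bar points up the image, and the shoulder's label mark is up and to the right. I'll measure the cap top, the bar and the label direction more exactly.

```bash
python3 - <<'E'
from h import *
p=capture("wrist"); im=p["color"].astype(int); Z=p["z_map"]
rr,cc=np.mgrid[150:215,285:350]; P=[]
for r,c in zip(rr.ravel(),cc.ravel()):
    if Z[r,c]>0: P.append((*world(p,r,c,z=float(Z[r,c])),*im[r,c],r,c))
P=np.array(P); top=P[np.abs(P[:,2]-145)<5]
print("top z",np.median(top[:,2]),len(top))
(x,y),rad=cv2.minEnclosingCircle(top[:,:2].astype(np.float32)); print("circle",x,y,rad,"mean",top[:,:2].mean(0))
org=(top[:,5]-top[:,3]>110); bar=top[~org]; o=top[org]
ctr=np.array([x,y]); b=bar[np.hypot(*(bar[:,:2]-ctr).T)<16.5]
v=b[:,:2].mean(0)-ctr; print("bar",len(b),v,np.degrees(np.arctan2(v[1],v[0])))
# block edges from depth
rr,cc=np.mgrid[30:270,200:420]; Q=np.array([world(p,r,c,z=float(Z[r,c])) for r,c in zip(rr.ravel(),cc.ravel()) if Z[r,c]>0])
B=Q[np.abs(Q[:,2]-50)<5][:,:2]; print("blockrect",cv2.minAreaRect(B.astype(np.float32)))
cv2.imwrite("pics/w2.png",cv2.resize(p["color"][125:225,265:375],None,fx=5,fy=5,interpolation=2))
E
```

```text
top z 145.63103916567218 994
circle 589.6229248046875 69.42211151123047 19.467098236083984 mean [590.06641666  70.2773618 ]
bar 82 [1.72309213 8.2176987 ] 78.15774844149911
blockrect ((577.2239379882812, 77.09748840332031), (296.82440185546875, 288.50018310546875), 60.24351501464844)
```

View pics/w2.png

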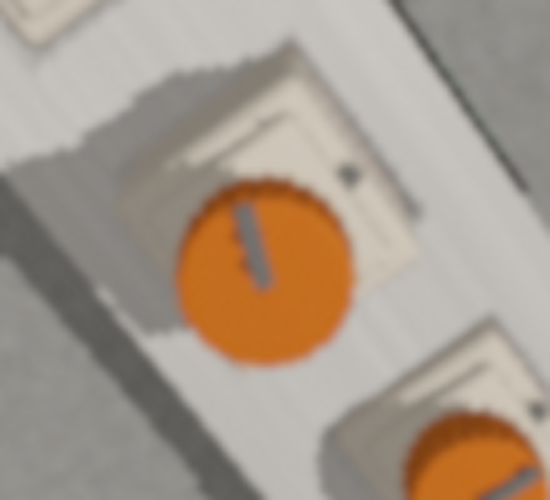

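```bash
python3 - <<'E'
from h import *
p=capture("wrist"); a=lambda v:round(float(np.degrees(np.arctan2(v[1],v[0]))),1)
f=lambda x,y,h:world(p,125+y/5-.4,265+x/5-.4,height=h)
i,o=f(266,290,145),f(243,205,145); print("bar",i,o,a(o-i),np.hypot(*(o-i)[:2]))
c=np.array([589.8,69.8,0]); m=f(348,175,104); print("mark",m,a(m-c))
e1,e2=f(295,42,104),f(422,250,104); print("front edge",e1,e2,a(e1-e2)-90)
print("block edge",a(world(p,42,284,height=50)-world(p,220,408,height=50))-90)
E
```

```text
bar [588.97028173  68.61744179 145.        ] [593.875155    86.78381475 145.        ] 74.9 18.816877747476372
mark [613.53817885  73.53860054 104.        ] 9.0
front edge [617.70857021 106.27275136 104.        ] [620.21348946  48.98750043 104.        ] 2.5
block edge 7.0
```

```bash
python3 -m jog '[[[0,3,-20],[0,0,0],0],[[0,3,-50],[0,0,0],0],[[0,3,-80],[0,0,0],0],[[0,3,-110],[0,0,0],0],[[0,3,-140],[0,0,0],0],[[0,3,-160],[0,0,0],0.2],[[0,3,-175],[0,0,0],0.3],[[0,3,-175],[0,0,0],0.3]]' 30
python3 - <<'E'
from h import *
print(sensors.sense()["grip_width"])
p=capture("wrist"); cv2.imwrite("pics/w3.png",p["color"])
E
```

```text
time_s: 3.77
eef_pos: [588.8, 69.2, 130.3]
ee_rot: [-0.002, 0.865, 0.503, -0.002]
force: [-0.2, 0.4, -1.0]
grip_width: 0.697
0.6973093204293624
```

View pics/w3.png

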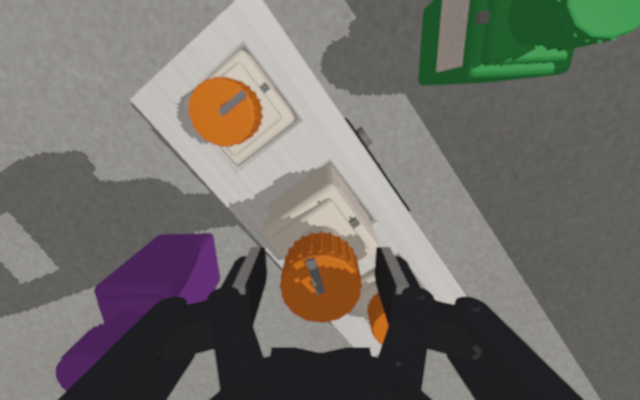

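The cap (row 277, col 320) sits centred between the pads, and the purple bottle is clear of the left finger. Closing now.

```bash
python3 -m jog '[[[0,0,0],[0,0,0],0.4],[[0,0,0],[0,0,0],0.5],[[0,0,0],[0,0,0],0.7],[[0,0,0],[0,0,0],1],[[0,0,0],[0,0,0],1],[[0,0,0],[0,0,0],1],[[0,0,0],[0,0,0],1],[[0,0,0],[0,0,0],1]]' 40; python3 -c "
from h import *;print(sensors.sense()['wrist_torque'])"
```

```text
time_s: 4.48
eef_pos: [590.7, 69.6, 134.8]
ee_rot: [0.001, 0.864, 0.503, 0.001]
force: [-2.4, 1.9, 6.4]
grip_width: 0.431
[ 0.13408894  0.29901364 -0.00366693]
```

```bash
python3 -m jog '[[[0,0,0],[0,0,-4],1],[[0,0,0],[0,0,-11],1],[[0,0,0],[0,0,-18],1],[[0,0,0],[0,0,-25],1],[[0,0,0],[0,0,-32],1],[[0,0,0],[0,0,-39],1],[[0,0,0],[0,0,-46],1],[[0,0,0],[0,0,-53],1]]'; python3 - <<'E'
from h import *
print(sensors.sense()['wrist_torque'])
E
python3 -m jog '[[[0,0,0],[0,0,-3],1],[[0,0,0],[0,0,-6],1],[[0,0,0],[0,0,-9],1],[[0,0,0],[0,0,-11],1],[[0,0,0],[0,0,-12],1],[[0,0,0],[0,0,-13],1],[[0,0,0],[0,0,-13],1],[[0,0,0],[0,0,-13],1]]'; python3 - <<'E'
from h import *
print(sensors.sense()['wrist_torque'])
p=capture("wrist"); cv2.imwrite("pics/w4.png",cv2.resize(p["color"][130:350,200:440],None,fx=2.5,fy=2.5,interpolation=2))
E
```

```text
time_s: 5.15
eef_pos: [590.7, 69.2, 134.7]
ee_rot: [0.0, 0.998, 0.061, 0.001]
force: [-2.5, -0.5, 7.1]
grip_width: 0.434
[-0.31288441  0.43237201  0.03323105]
time_s: 5.82
eef_pos: [590.6, 69.1, 134.7]
ee_rot: [0.0, 0.999, -0.049, 0.001]
force: [-2.6, -2.0, 6.3]
grip_width: 0.434
[-0.50608424  0.43807633 -0.02242431]
```

View pics/w4.png

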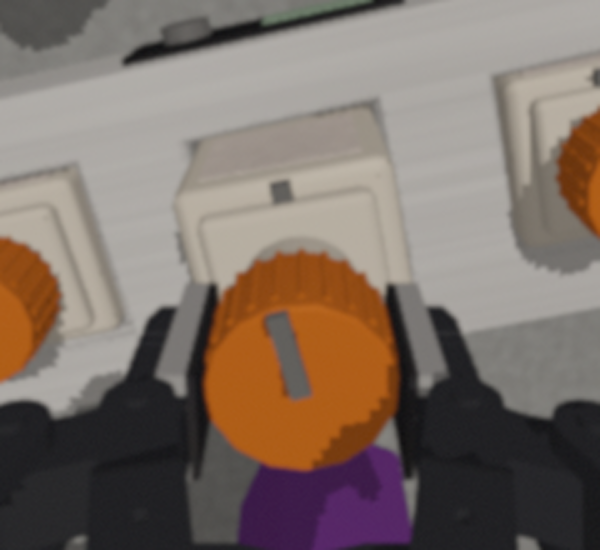

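The cap bar (inner end at crop 300,398, outer end at 276,315) is nearly over the shoulder mark (281,190). I'll measure what is left, then push on to the stop.

```bash
cat > m.py <<'E'
from h import *
import sys
# args: bar inner x y outer x y, mark x y (crop pixels at 2.5x of [130:,200:])
v=list(map(float,sys.argv[1:7])); lift=float(sys.argv[7]) if len(sys.argv)>7 else 0
p=capture("wrist"); f=lambda x,y,h:world(p,130+y/2.5-.3,200+x/2.5-.3,height=h)
a=lambda v:round(float(np.degrees(np.arctan2(v[1],v[0]))),1)
i,o,m=f(v[0],v[1],147+lift),f(v[2],v[3],147+lift),f(v[4],v[5],104+lift)
s=sensors.sense(); print(i,o,m,"bar",a(o-i),np.hypot(*(o-i)[:2]),"mark",a(m-np.array(s["eef_pos"])),s["joints"])
E
python3 m.py 300 398 276 315 281 190
```

```text
[589.86741466  69.43757864 147.        ] [608.002375    72.04655532 147.        ] [616.25282188  71.40649931 104.        ] bar 8.2 18.32166875012454 mark 5.2 [-8.00766006e-02  5.67836183e-01  1.42460125e+00 -9.43016924e-04
  1.14735153e+00  1.58923591e+00]
```

```bash
python3 -m jog '[[[0,0,0],[0,0,-1],1],[[0,0,0],[0,0,-2],1],[[0,0,0],[0,0,-3],1],[[0,0,0],[0,0,-4],1],[[0,0,0],[0,0,-4],1],[[0,0,0],[0,0,-4],1],[[0,0,0],[0,0,-4],1],[[0,0,0],[0,0,-4],1]]'; python3 - <<'E'
from h import *
print(sensors.sense()['wrist_torque'])
E
```

```text
time_s: 6.58
eef_pos: [590.5, 69.1, 134.7]
ee_rot: [0.0, 0.996, -0.084, 0.001]
force: [-2.9, -0.7, 5.8]
grip_width: 0.431
[-0.49912614  0.53890701  0.00212459]
```

```bash
python3 -m jog '[[[0,0,0],[0,0,-1],1],[[0,0,0],[0,0,-2],1],[[0,0,0],[0,0,-3],1],[[0,0,0],[0,0,-4],1],[[0,0,0],[0,0,-4],1],[[0,0,0],[0,0,-4],1],[[0,0,0],[0,0,-4],1],[[0,0,0],[0,0,-4],1]]'; python3 - <<'E'
from h import *
for _ in range(3): print(sensors.sense()['wrist_torque']); p=capture("wrist")
cv2.imwrite("pics/w5.png",cv2.resize(p["color"][130:350,200:440],None,fx=2.5,fy=2.5,interpolation=2))
E
```

```text
time_s: 7.25
eef_pos: [590.4, 69.1, 134.8]
ee_rot: [0.001, 0.993, -0.118, 0.001]
force: [-3.4, -1.9, 8.0]
grip_width: 0.432
[-0.47911968  0.68947367  0.56189063]
[-0.4228127   0.70778606  0.56607082]
[-0.38073065  0.65375979  0.59331579]
```

View pics/w5.png

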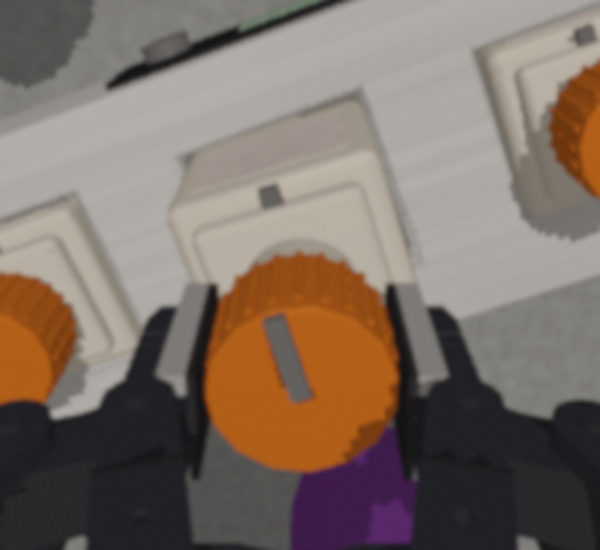

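The torque jumped to 0.57 N m, so the cap is at its stop. In the picture the bar (303,400 to 274,318) points at the shoulder mark (270,196). I'll ease off 1°, raise the grip and start the lift slowly.

```bash
python3 m.py 303 400 274 318 270 196; python3 -m jog '[[[0,0,0],[0,0,0.5],1],[[0,0,0],[0,0,1],1],[[0,0,2],[0,0,1],1],[[0,0,6],[0,0,1],1],[[0,0,11],[0,0,1],1],[[0,0,17],[0,0,1],1],[[0,0,23],[0,0,1],1],[[0,0,30],[0,0,1],1]]' 60;  python3 - <<'E'
from h import *
print(sensors.sense()['wrist_torque'])
E
```

```text
[589.10118372  69.11393652 147.        ] [607.48805333  70.14972711 147.        ] [615.21645138  70.74720444 104.        ] bar 3.2 18.41602118250304 mark 3.9 [-7.99305596e-02  5.67726297e-01  1.42477759e+00 -1.42262165e-03
  1.14790740e+00  1.72784157e+00]
time_s: 8.12
eef_pos: [590.2, 69.3, 163.8]
ee_rot: [0.0, 0.994, -0.11, -0.0]
force: [-0.4, -2.7, -6.5]
grip_width: 0.421
[-0.71087763  0.06569687  0.1204443 ]
```

```bash
python3 -m jog '[[[0,0,6],[0,0,0],1],[[0,0,13],[0,0,0],1],[[0,0,21],[0,0,0],1],[[0,0,30],[0,0,0],1],[[0,0,40],[0,0,0],1],[[0,0,50],[0,0,0],1],[[0,0,60],[0,0,0],1],[[0,0,70],[0,0,0],1]]'
python3 -m jog '[[[0,0,10],[0,0,0],1],[[0,0,19],[0,0,0],1],[[0,0,27],[0,0,0],1],[[0,0,33],[0,0,0],1],[[0,0,37],[0,0,0],1],[[0,0,39],[0,0,0],1],[[0,0,40],[0,0,0],1],[[0,0,40],[0,0,0],1]]'
python3 - <<'E'
from h import *
print(sensors.sense()['wrist_torque'])
p=capture("wrist");s=capture("scene")
a=cv2.resize(p["color"][130:350,200:440],None,fx=1.6,fy=1.6,interpolation=2)
b=cv2.resize(s["color"][110:290,280:410],None,fx=3,fy=3,interpolation=2)
H=max(a.shape[0],b.shape[0]); o=np.zeros((H,a.shape[1]+b.shape[1],3),np.uint8)
o[:a.shape[0],:a.shape[1]]=a; o[:b.shape[0],a.shape[1]:]=b; cv2.imwrite("pics/w6.png",o); print(o.shape)
E
```

```text
time_s: 8.78
eef_pos: [590.3, 69.5, 234.5]
ee_rot: [-0.0, 0.994, -0.11, 0.0]
force: [0.7, -0.5, -2.6]
grip_width: 0.428
time_s: 9.45
eef_pos: [590.2, 69.4, 273.1]
ee_rot: [-0.0, 0.994, -0.11, -0.0]
force: [0.1, 0.7, -3.5]
grip_width: 0.427
[-0.04611898 -0.04013219 -0.02147156]
(540, 774, 3)
```

View pics/w6.png

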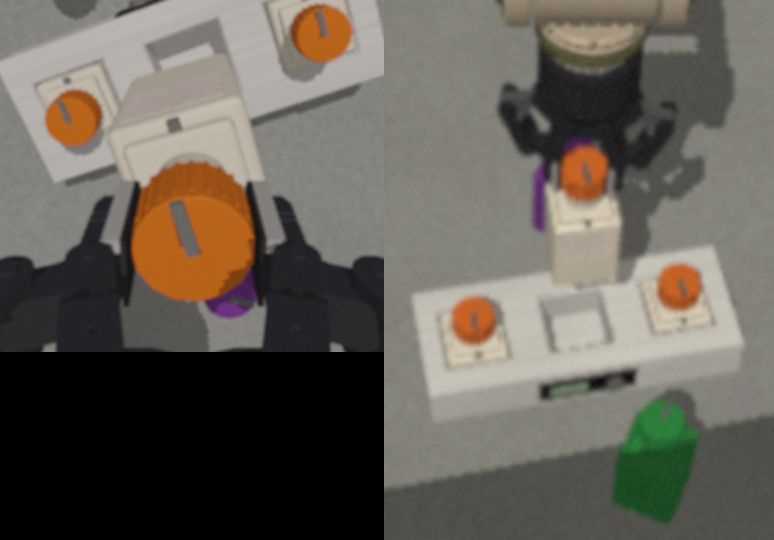

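The bottle is out of its pocket, the pocket is empty, and nothing else has moved. Last I'll check height, tilt and bar-to-mark alignment in numbers.

```bash
python3 - <<'E'
from h import *
p=capture("wrist"); Z=p["z_map"]; im=p["color"].astype(int)
a=lambda v:round(float(np.degrees(np.arctan2(v[1],v[0]))),1)
f=lambda x,y,h:world(p,130+y/1.6-.2,200+x/1.6-.2,height=h)
i,o,m=f(193,254,284),f(176,203,284),f(173,124,243); print(i,o,m,"bar",a(o-i),"mark",a(m-np.array([590.2,69.4,0])))
P=np.array([world(p,r,c,z=float(Z[r,c])) for r in range(250,325) for c in range(285,360) if Z[r,c]>0 ])
T=P[np.abs(P[:,2]-np.percentile(P[:,2],90))<4]; print("cap top z",np.median(T[:,2]),len(T))
T=T[np.hypot(T[:,0]-i[0],T[:,1]-i[1])<15]; A=np.c_[T[:,:2]-T[:,:2].mean(0),np.ones(len(T))]
k=np.linalg.lstsq(A,T[:,2],rcond=None)[0]; print("cap tilt deg",np.degrees(k[:2]))
# bottle front face from scene depth
s=capture("scene");Z=s["z_map"]
Q=np.array([world(s,r,c,z=float(Z[r,c])) for r in range(165,215) for c in range(325,365) if Z[r,c]>0])
F=Q[(Q[:,2]>155)&(Q[:,2]<232)&(np.hypot(Q[:,0]-590,Q[:,1]-70)<45)]; print(len(F),Q[np.hypot(Q[:,0]-590,Q[:,1]-70)<45][:,2].min())
k=np.linalg.lstsq(np.c_[F[:,1:],np.ones(len(F))],F[:,0],rcond=None)[0]; print("front face dx/dy,dx/dz deg",np.degrees(np.arctan(k[:2])),"rms",np.std(F[:,0]-np.c_[F[:,1:],np.ones(len(F))]@k))
for q,h in(("short_a",10),("flask",0),("tipbox",0)):
    for r in place_of(s,q)[:2]: print(q,round(r["p"],2),world(s,*r["centre"],height=h).round(0))
E
```

```text
[588.78444639  69.67454794 284.        ] [606.72832196  70.67860227 284.        ] [615.70669014  71.16430008 243.        ] bar 3.2 mark 4.0
cap top z 283.5876955458357 4210
cap tilt deg [0.95101966 0.65249365]
426 9.687024362793863
front face dx/dy,dx/dz deg [14.12516197  1.03366588] rms 10.374825984223301
short_a 0.94 [585. 157.  10.]
short_a 0.82 [606. -31.  10.]
flask 0.9 [427. 448.   0.]
tipbox 0.75 [ 423. -399.    0.]
```

```bash
python3 -m jog '[[[0,0,1],[0,0,0],1],[[0,0,1],[0,0,0],1],[[0,0,1],[0,0,0],1],[[0,0,1],[0,0,0],1],[[0,0,1],[0,0,0],1],[[0,0,1],[0,0,0],1],[[0,0,1],[0,0,0],1],[[0,0,1],[0,0,0],1]]' && python3 -c "
from rig import ctrl; print(ctrl.finish_job())"
```

```text
time_s: 10.47
eef_pos: [590.3, 69.4, 274.3]
ee_rot: [-0.0, 0.994, -0.11, 0.0]
force: [0.6, -0.3, -3.6]
grip_width: 0.429
the job is handed in; nothing more can be done
None
```

I tightened the tall bottle's cap to its stop while the bottle stood in the block. I then lifted it straight out by the cap and handed in at 10.5 s, with the gripper still holding it.

- **Cap:** I turned it about 74° clockwise. The wrist torque rose to about 0.57 N m at the end, far above the 0.06 N m friction. After the lift the cap bar read 3.2° and the shoulder mark 4.0°, which agree within measurement error. I eased back 1° before lifting.
- **Height:** The cap top measured 283.6 mm, and I then raised it 1 mm more. That puts the base about 149.6 mm up, roughly 10 cm above the block top.
- **Upright and steady:** The cap top tilts about 1° by depth, within noise, and the tool is vertical. The tool carries about 3.6 N and the force readings are steady.
- **Check that failed:** The depth fit to the bottle's front face was too noisy to use (10 mm rms, background mixed in).
- **Other objects:** In the pictures the two short bottles look undisturbed. The networks put the flask 11 mm and one short bottle about 16 mm from their first estimates. I take this as network scatter, because the arm never went near the flask and the short bottles still sit in their pockets. The tip box reads the same as before.

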